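# Hold the offset lever level above its assembly fixture

## Task

Pick up the cast offset lever by its balance point on the arm and hold it level above the fixture, with its big bore lined up over the thick pin and its small eye over the thin dowel, about 20 mm clear of the pin's top so that a washer can be slipped on. Do not let the lever tip over on the way or touch the fixture, and leave the other parts on the bench where they lie. Finish while still holding the lever there, at rest.

Things in the scene. Friction and masses are not known exactly. Their poses are not given: they have to be found in the camera images.
- lever_grip (a point): Balance point of the loose offset lever: on the centreline of its straight arm (20 mm wide, 20 mm high), half-way up the arm, 24 mm above the lever's underside. x along the arm from big boss to small eye, y to the side the eye is offset, z up. The arm is straight from x = -33 to +38 mm: grip across its flat sides, along y. The centre of mass lies 8 mm to the +y side and 3 mm below.
- lever_bore (a point): Centre of the lower mouth of the lever's big bore (22 mm), on the lever's underside. Axes as lever_grip.
- lever_eye (a point): Centre of the lower mouth of the lever's small eye (bore 12 mm), on the lever's underside. Axes as lever_grip.
- offset_lever: Bare cast metal lever, 216 mm long, 0.36 to 0.6 kg: big boss (52 mm across, 40 mm high), arm 14 to 34 mm above the underside, dog-leg, small eye (30 mm across, 34 mm high). It lies on boss and eye, bores upright. Origin on the underside plane, 24 mm under lever_grip, same axes; boss axis at x = -59, y = 0 mm; eye axis at x = +116, y = +28 mm.
- fixture: Fixed to the bench: grey base plate 228 x 90 x 14 mm with four screw heads, a thick steel pin and a thin steel dowel on round seats (30 mm high). Origin on the bench, where the lever's balance point belongs above; x towards the dowel, y to the side it is offset, z up. Pin axis at x = -59, y = 0 mm, dowel axis at x = +116, y = +28 mm, as on the lever.
- pin_top (a point): Centre of the top of the thick pin (18 mm across, top 60 mm above the bench). Axes as fixture.
- dowel_top (a point): Centre of the top of the thin dowel (9 mm across, top 50 mm above the bench). Axes as fixture.
- cap_screw: Bystander: black socket-head screw, 52 mm long, 16 mm thick, lying on the bench between lever and fixture, to be left alone. Origin under its centre.
- hex_nut: Bystander: steel nut 30 x 34 x 14 mm lying nearer the robot, to be left alone. Origin under its centre.
- brass_bush: Bystander: flanged brass bush 38 mm across, 34 mm high, behind the work, to be left alone. Origin under its centre.
- bearing_plate: Bystander: square cast plate 56 x 56 mm, 20 mm thick, standing on edge at the right, to be left alone. Origin under its centre.
Not all that is in view belongs to the job. There is more than one size of the fixture; the job needs the larger.

How it is judged (in metres and radians):
On the way:
1. the lever is lifted clear of the bench, level, in the fingers (height (world z) of each of lever_bore, lever_eye above 0.04 m and angle between offset_lever's own z axis and vertical below 0.12 rad and contact force between the fingers and offset_lever above 1 N), for 0.2 s.
At the end, for the whole second after the job is handed in: The lever hangs still in the fingers, gripped within 18 mm of its balance point along the arm, level within 4 degrees, big bore within 9 mm of the pin's axis, eye within 11 mm of the dowel's axis, the bore's mouth 8 to 35 mm above the pin's top, not touching the fixture (contact force between the fingers and offset_lever above 1 N and contact force between offset_lever and fixture below 0.1 N and x of the grasp point in the frame of lever_grip between -0.018 and 0.018 m and angle between offset_lever's own z axis and vertical below 0.07 rad and horizontal distance between lever_bore and pin_top below 0.009 m and horizontal distance between lever_eye and dowel_top below 0.011 m and z of lever_bore in the frame of pin_top between 0.008 and 0.035 m and linear speed of offset_lever below 0.01 m/s); the arm keeps its last pose, push and grip.
It fails at once if the lever tips more than 20 degrees (angle between offset_lever's own z axis and vertical above 0.35 rad).
It fails at once if the lever knocks the fixture (over 1 N) (contact force between offset_lever and fixture above 1 N).
It fails at once if another part on the bench is moved by more than 20 mm (distance of any of cap_screw, hex_nut, brass_bush, bearing_plate from where it was at the start of the episode above 0.02 m).
It also fails if it takes over 40 s, if anything falls off the work surface, if the arm or the gripper's body presses on something with over 40 N, if the wrist force passes 120 N, or if a joint passes its speed limit or range.

## Robot

A 6-joint arm with a two-finger parallel gripper is mounted at the origin on a cart in front of the work surface, level with it; the furniture and walls round the work are solid. World frame = base frame: x ahead of the robot, y to its left, z up, the work surface at z = 0. Lengths are in m, angles in degrees, forces in N, time in s.
With the tool pointing down it reaches from about 0.3 to 0.75 m from the base axis. Payload 8.5 kg.
Tool frame: the origin (TCP) lies on the centre line of the jaws, within the pads' length; the fingertips stand 17 mm ahead of it and the grasp point (between the pads) lies 2 mm behind it (env.tip_extent is the distance from the TCP to the fingertips, in m); z points along the fingers, y is the direction in which the jaws open and shut (so a half turn about z gives the same grasp; the last joint's range is limited). The gripper opens to 85 mm and grips with 20 to 120 N. Pads are 22 mm wide; open, the fingers measure 114 mm over their backs; the gripper's body (76 mm by 85 mm) begins 54 mm behind the grasp point. The pads swing forward as they close: fully open they stand 13 mm farther back than shut.
Start: joints at [61.69, 21.807, 74.336, -0, 83.858, -12.336], TCP at [0.151, 0.529, 0.248] pointing down, gripper open.
Joint ranges: [-178.18, 178.18], [-50.72, 133.34], [12.68, 142.11], [-81.47, 261.47], [9.98, 163.14], [-165.26, 165.26]. Speed limits (degrees/s): [136.94, 136.94, 180, 180, 180, 180].

## Interface

Orientations are given as a 3x3 rotation matrix whose columns are the frame's x, y, z axes.
In Python, from rig import telemetry, get_image, camera_params, close_job, env gives the robot as it stands.
- The arm moves only by the tool apply_moves, never from a script. Its argument "motion" is a list of rows, each an object of numbers: "tx", "ty", "tz": the shift along the tool's x, y, z in cm; "turn": the turn about the tool's z in degrees; "jaw": the gripper's target within -1 to 1 (fully open at 1, half-way at 0, shut at -1). In form: [{"tx": .., "ty": .., "tz": .., "turn": .., "jaw": ..}, ...]. A call has 1 to 5 rows; each row is the pose to reach, as a shift and turn from the pose measured when the call began, along the tool's axes at that moment; what a row does not reach only later rows make up. A row lasts 1/12 s, in which the tool goes at most 41.7 mm and 7.16 degrees, less where a joint would pass 70% of its speed; a pose out of reach is approached as far as the arm can. A call with a gripper value outside its range is refused whole. The fingers move at their own pace and stop on an object; "squeeze" is the grip in N (left out, the last holds). Time passes only in rows, so rows that repeat a pose let the fingers close. It gives the time, the measured TCP pose, the force and the opening at its end, in the units of the state.
- telemetry.observe(): the state, without advancing time (a new reading comes with each control period).
- get_image(name): name is "scene" or "top" or "wrist"; returns (picture, depth): 420x560x3 uint8, red, green, blue; 420x560 float32, m along the optical axis (not along the pixel's ray), 0 where there is no reading.
- camera_params(name): a dict with "fx", "fy", "cx", "cy" (pixels), "rvec" (rotation vector, rad) and "tvec" (3), from world to camera coordinates, as OpenCV has them. Camera axes: x right, y down, z forward; pixel columns grow to the right and rows downward; lengths in m; the calibration is good to about 2 mm. A picture is of the moment at which its call begins: read the wrist's pose just before it. camera_params takes no time and is no camera call; for the wrist camera it gives the pose at the moment of the call.
- close_job(): hands the job in, once; it reports no verdict.
The state is a dict: "time_s": time; "q": joint angles; "qvel": joint speeds; "joint_efforts": joint torques, N m; "position": TCP position; "tool_rot": TCP orientation; "ft_force": force on the tool from outside, world axes, zero at the start; "wrist_torque": the same for the moment, N m; "grip_width": finger opening in m.
Only numpy, scipy, OpenCV 4.12 (cv2) and the standard library are available. Lean on these libraries where they do the work, as an engineer would, in place of code of your own. Each camera call takes 0.05 s, during which the arm holds its last target. There are 200 camera calls.

## Working session

There is one attempt and no reset: what is moved stays moved. The work goes in short steps, Python scripts to look and compute and a tool call to move; the robot and the scene stay as the last step left them, time stands still between calls to the robot, and variables do not carry over. Pictures are saved under pics/ and viewed, about 8 in all and at most 12, crops included, and the job is handed in when it is done.

Besides the shell and the picture viewer there is one more tool, called after "Request:" as name([rows], argument=value, ...), one row to a line, values as JSON. apply_moves: Moves the arm, as the interface text tells. Its arguments: {"type":"object","properties":{"motion":{"type":"array"},"squeeze":{"type":"number"}},"required":["motion"]}

```bash
mkdir -p pics; cat > h.py <<'E'
import numpy as np, cv2
from rig import telemetry, get_image, camera_params, close_job, env
def cam(n):
    p=camera_params(n); K=np.array([[p['fx'],0,p['cx']],[0,p['fy'],p['cy']],[0,0,1.]])
    R=cv2.Rodrigues(np.array(p['rvec'],float))[0]; t=np.array(p['tvec'],float).ravel()
    return K,R,t
def ray(c,uv,z):
    K,R,t=c; uv=np.atleast_2d(uv).astype(float)
    d=(R.T@np.linalg.inv(K)@np.c_[uv,np.ones(len(uv))].T).T; o=-R.T@t
    return o+d*((z-o[2])/d[:,2])[:,None]
def cloud(c,dep):
    K,R,t=c; v,u=np.indices(dep.shape)
    P=np.stack([(u-K[0,2])/K[0,0]*dep,(v-K[1,2])/K[1,1]*dep,dep],-1)
    return (P-t)@R
def proj(c,X):
    K,R,t=c; p=(K@(R@np.atleast_2d(X).T+t[:,None])).T; return p[:,:2]/p[:,2:]
E
python3 - <<'E'
from h import *
s=telemetry.observe(); print(s)
ims=[]
for n in ['top','scene']:
    c=cam(n); im,d=get_image(n); np.savez(n+'.npz',im=im,d=d); print(n,c)
    cv2.imwrite(f'pics/{n}0.png',cv2.resize(im[:,:,::-1],(800,600)))
E
```

```text
{'time_s': 0.0, 'q': array([ 6.16908124e+01,  2.18405566e+01,  7.43860737e+01,  1.70663293e-03,
        8.38554804e+01, -1.23367984e+01]), 'qvel': array([-0.08400655, -0.04368468, -0.05457553,  0.08016884, -0.04238034,
       -0.02227458]), 'joint_efforts': array([ 4.09515314e-04, -4.48457766e+01, -2.31280804e+01, -1.22746164e-04,
        4.67535399e-03, -1.84930565e-05]), 'position': array([0.15122148, 0.52852631, 0.24770804]), 'tool_rot': array([[-9.61393413e-01,  2.75176685e-01, -7.05691814e-04],
       [ 2.75177386e-01,  9.61392661e-01, -1.24765941e-03],
       [ 3.35120150e-04, -1.39368197e-03, -9.99998973e-01]]), 'ft_force': array([ 0.42126979, -0.48634647, -1.15197928]), 'wrist_torque': array([0.01071835, 0.03045889, 0.02309357]), 'grip_width': 0.0856044037534916}
top (array([[450.27971644,   0.        , 273.07045444],
       [  0.        , 450.27971644, 204.88003534],
       [  0.        ,   0.        ,   1.        ]]), array([[ 9.28296493e-03, -9.99956509e-01, -8.98178952e-04],
       [-9.94160852e-01, -9.13258428e-03, -1.07521144e-01],
       [ 1.07508265e-01,  1.89104936e-03, -9.94202392e-01]]), array([-0.09718261,  0.55569881,  0.9940153 ]))
scene (array([[506.08842691,   0.        , 277.46762875],
       [  0.        , 506.08842691, 203.6084547 ],
       [  0.        ,   0.        ,   1.        ]]), array([[ 0.84316027, -0.5376383 ,  0.00508116],
       [-0.25885431, -0.41419946, -0.87260143],
       [ 0.47124856,  0.73442758, -0.48840652]]), array([-0.54139894,  0.18780986,  0.91366283]))
```

View pics/top0.png

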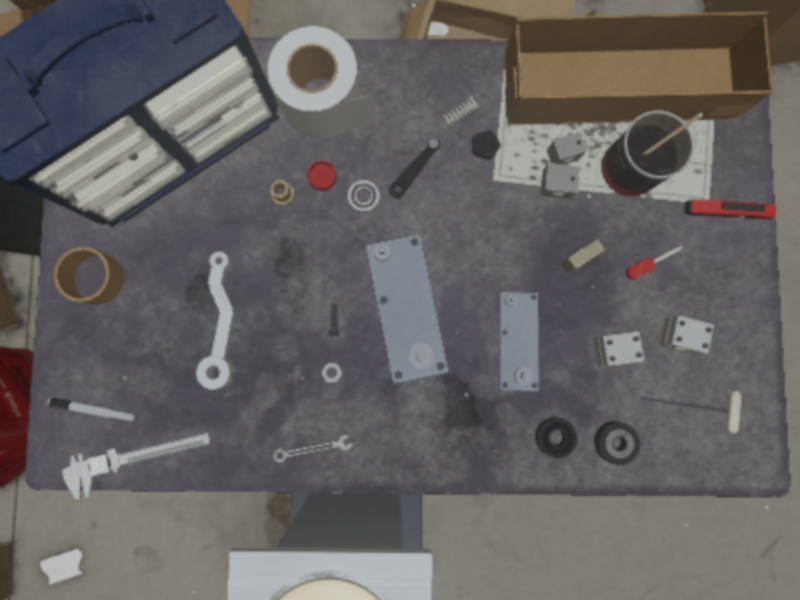

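View pics/scene0.png

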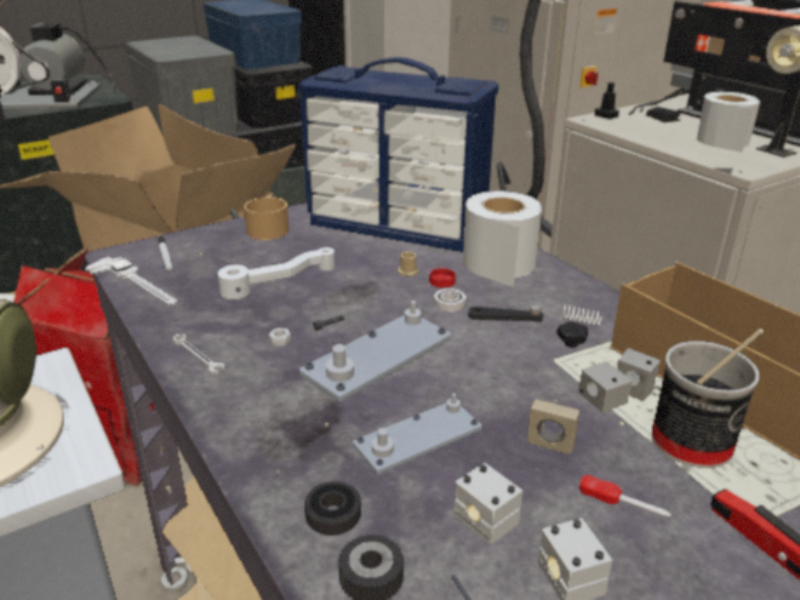

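The top view shows the lever with its boss at (213,373) and its eye at (219,260). The larger fixture has its pin at (421,355) and its dowel at (381,252). The scene view agrees with this. Next I'll measure them.

```bash
python3 - <<'E'
from h import *
for n in ['top','scene']:
    z=np.load(n+'.npz'); im,d=z['im'],z['d']; c=cam(n); P=cloud(c,d); g=im.min(2)
    def near(uv,lo,hi,r=14):
        u,v=[int(x*.7) for x in uv]; sl=np.s_[v-r:v+r,u-r:u+r]
        Q=P[sl][(d[sl]>0)]; m=(Q[:,2]>lo)&(Q[:,2]<hi); Q=Q[m]
        if len(Q)<3: print(n,uv,len(Q)); return
        (cx,cy),rr=cv2.minEnclosingCircle(Q[:,:2].astype(np.float32)*1000)
        print(n,uv,len(Q),'mean',Q.mean(0).round(4),'enc',round(cx,1),round(cy,1),round(rr,1))
    pts={'top':[(213,373),(219,260),(421,355),(381,252)],'scene':[(234,275),(327,255),(339,357),(413,309)]}[n]
    for p,(lo,hi) in zip(pts,[(.034,.046),(.028,.04),(.05,.07),(.043,.06)]): near(p,lo,hi)
    if n=='top':
        a=cv2.resize(im[170:275,130:175,::-1],None,fx=5.5,fy=5.5,interpolation=cv2.INTER_CUBIC)
        b=cv2.resize(im[165:270,250:320,::-1],None,fx=5.5,fy=5.5,interpolation=cv2.INTER_CUBIC)
        cv2.imwrite('pics/crop.png',np.hstack([a,b]))
        # lever: bright mask contours with holes
        m=((g>130)*255).astype(np.uint8); m[:170]=0;m[275:]=0;m[:,:130]=0;m[:,175:]=0
        cs,h=cv2.findContours(m,cv2.RETR_CCOMP,cv2.CHAIN_APPROX_NONE)
        for k,hh in zip(cs,h[0]): print(len(k),k.reshape(-1,2).mean(0),cv2.boundingRect(k),hh[3])
E
```

```text
top (213, 373) 368 mean [0.4305 0.1817 0.0398] enc 433.1 182.4 28.7
top (219, 260) 188 mean [0.5981 0.1826 0.0338] enc 598.4 185.9 23.9
top (421, 355) 54 mean [ 0.4582 -0.1422  0.0594] enc 458.3 -142.6 8.8
top (381, 252) 13 mean [ 0.6233 -0.0787  0.0489] enc 623.9 -78.4 4.2
210 [152.28571429 225.02857143] (137, 176, 26, 97) -1
29 [148.75862069 260.31034483] (144, 255, 11, 12) 0
14 [152.57142857 182.        ] (150, 179, 7, 7) 0
scene (234, 275) 190 mean [0.4272 0.1792 0.0383] enc 430.1 181.0 28.3
scene (327, 255) 108 mean [0.5922 0.1816 0.0323] enc 588.6 183.3 29.5
scene (339, 357) 62 mean [ 0.4551 -0.1444  0.0565] enc 456.1 -142.4 8.7
scene (413, 309) 14 mean [ 0.6207 -0.0788  0.0475] enc 620.8 -78.6 6.0
```

View pics/crop.png

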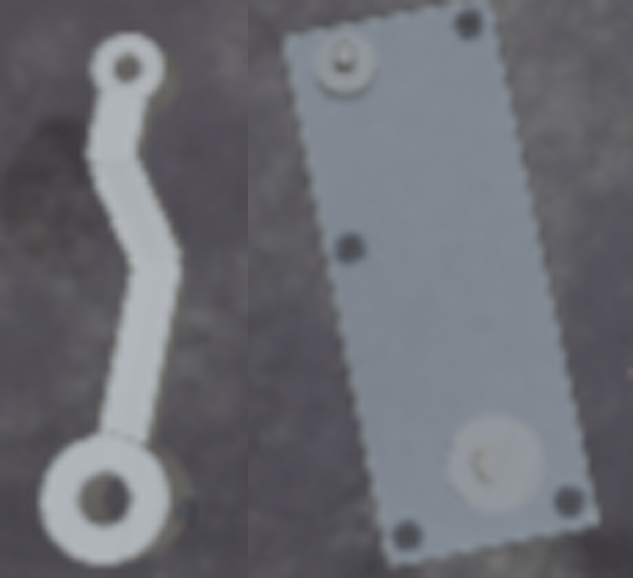

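```bash
cat >> h.py <<'E'
def frame(a,b):
    "balance-point xy and yaw from big (a) and small (b) centre xy"
    a,b=np.array(a)[:2],np.array(b)[:2]; v=b-a; L=np.hypot(*v)
    th=np.arctan2(v[1],v[0])-np.arctan2(28,175); R=np.array([[np.cos(th),-np.sin(th)],[np.sin(th),np.cos(th)]])
    return (a+b)/2-R@np.array([.0285,.014]),np.degrees(th),L
E
python3 - <<'E'
from h import *
c=cam('top'); A=ray(c,[148.76,260.31],.04)[0]; B=ray(c,[152.57,182.0],.034)[0]
z=np.load('top.npz'); P=cloud(c,z['d'])
Q=P[170:275,130:175].reshape(-1,3); Q=Q[(Q[:,2]>.036)&(Q[:,2]<.045)]; print('boss depth',Q.mean(0),np.ptp(Q,axis=0))
(x,y),r=cv2.minEnclosingCircle(Q[:,:2].astype(np.float32)*1000); print(x,y,r)
Q=P[170:190,135:170].reshape(-1,3); Q=Q[(Q[:,2]>.028)&(Q[:,2]<.04)&(Q[:,0]>.592)]; print('eye y rng',Q.min(0),Q.max(0))
print('rim rays',A,B); f=frame(A,B); print('lever',f)
g=frame([.4582,-.1425],[.6235,-.0785]); print('fixture',g)
s=telemetry.observe(); R=s['tool_rot']; p=s['position']
ty=np.degrees(np.arctan2(R[1,0],R[0,0])); print('toolx yaw',ty)
for h in (.12,.024): print(h,'shift cm',R.T@(np.r_[f[0],h]-p)*100)
print('q6',s['q'])
E
```

```text
boss depth [0.45355283 0.18097718 0.03937818] [0.21395864 0.05093632 0.00863363]
512.322265625 181.98086547851562 107.09880065917969
eye y rng [0.59210608 0.16691132 0.02839198] [0.6202157  0.19632751 0.03928181]
rim rays [0.42904185 0.18304452 0.04      ] [0.60603074 0.18291376 0.034     ]
lever (array([0.48717549, 0.17368013]), np.float64(-9.132606640455183), np.float64(0.1769889322264545))
fixture (array([ 0.51590922, -0.13015216]), np.float64(12.074872431801817), np.float64(0.17725712961683662))
toolx yaw 164.02761759534593
0.12 shift cm [-42.0649983  -24.85646548  12.79692505]
0.024 shift cm [-42.06780117 -24.8440136   22.39691657]
q6 [ 6.16903537e+01  2.18386246e+01  7.43787039e+01  4.65785888e-04
  8.38588462e+01 -1.23373248e+01]
```

Request:
apply_moves([
  {"tx": -4,"ty": -2.4,"tz": 0,"turn": -2,"jaw": 1},
  {"tx": -8,"ty": -4.7,"tz": 0,"turn": -4,"jaw": 1},
  {"tx": -11.5,"ty": -6.8,"tz": 0,"turn": -6,"jaw": 1},
  {"tx": -15,"ty": -8.9,"tz": 0,"turn": -6.8,"jaw": 1},
  {"tx": -18,"ty": -10.6,"tz": 0,"turn": -6.8,"jaw": 1},
])

```text
time_s: 0.52
position: [0.2953, 0.3759, 0.2476]
tool_rot: [[-0.987, 0.158, -0.001], [0.158, 0.987, -0.002], [0.001, -0.002, -1.0]]
ft_force: [0.7, 0.4, -0.8]
grip_width: 0.0855
```

```bash
cat > go.py <<'E'
import sys
from h import *
x,y,z,yaw=map(float,sys.argv[1:5])
s=telemetry.observe(); R=s['tool_rot']; p=s['position']
ty=np.degrees(np.arctan2(R[1,0],R[0,0])); dt=((ty-yaw+90)%180)-90
print('t',round(s['time_s'],2),'p',p.round(4),'yaw',ty.round(2),'tilt',np.degrees(np.arccos(-R[2,2])).round(2),'w',round(s['grip_width'],4),'F',s['ft_force'].round(1),'q',s['q'].round(1))
print('shift',(R.T@(np.array([x,y,z])-p)*100).round(2),'turn',round(dt,2))
E
python3 go.py .4872 .1737 .14 -9.13
```

```text
t 0.52 p [0.2953 0.3759 0.2476] yaw 170.91 tilt 0.11 w 0.0855 F [ 0.7  0.4 -0.8] q [ 37.6  14.7  85.2  -0.   80.2 -43.3]
shift [-22.15 -16.91  10.78] turn 0.04
```

Request:
apply_moves([
  {"tx": -3,"ty": -2.4,"tz": 0,"turn": 0,"jaw": 1},
  {"tx": -6,"ty": -4.7,"tz": 0,"turn": 0,"jaw": 1},
  {"tx": -9,"ty": -7,"tz": 0.5,"turn": 0,"jaw": 1},
  {"tx": -12,"ty": -9.2,"tz": 1.5,"turn": 0,"jaw": 1},
  {"tx": -15,"ty": -11.4,"tz": 3,"turn": 0,"jaw": 1},
])

```text
time_s: 0.93
position: [0.4267, 0.238, 0.2181]
tool_rot: [[-0.987, 0.158, 0.001], [0.158, 0.987, -0.001], [-0.001, -0.001, -1.0]]
ft_force: [0.6, 0.6, 1.0]
grip_width: 0.0854
```

Request:
apply_moves([
  {"tx": -2.5,"ty": -2,"tz": 2,"turn": 0,"jaw": 1},
  {"tx": -5,"ty": -4,"tz": 4,"turn": 0,"jaw": 1},
  {"tx": -7.1,"ty": -5.5,"tz": 6,"turn": 0,"jaw": 1},
  {"tx": -7.1,"ty": -5.5,"tz": 7.8,"turn": 0,"jaw": 1},
  {"tx": -7.1,"ty": -5.5,"tz": 7.8,"turn": 0,"jaw": 1},
])

```text
time_s: 1.35
position: [0.4873, 0.1711, 0.1368]
tool_rot: [[-0.987, 0.161, -0.006], [0.161, 0.987, -0.002], [0.006, -0.003, -1.0]]
ft_force: [-1.8, 0.6, -0.5]
grip_width: 0.0853
```

```bash
python3 go.py .4872 .1737 .022 -9.13; python3 - <<'E'
from h import *
c=cam('wrist'); im,d=get_image('wrist'); o=im[:,:,::-1].copy()
# predicted lever features from the top-view measurement
for X in ([.4290,.1830,.04],[.6060,.1829,.034],[.4872,.1737,.034]):
    u=proj(c,X)[0]; print(u.round(1)); cv2.drawMarker(o,tuple(int(k) for k in u),(0,0,255),0,16,1)
cv2.imwrite('pics/w1.png',o)
P=cloud(c,d); m=(P[:,:,2]>.031)&(P[:,:,2]<.037)&(abs(P[:,:,0]-.485)<.02)&(abs(P[:,:,1]-.174)<.04)&(d>0)
Q=P[m]; print('arm pts',len(Q))
if len(Q)>20:
    print(Q.mean(0).round(4)); l=cv2.fitLine(Q[:,:2].astype(np.float32),cv2.DIST_L2,0,.01,.01).ravel(); print(l, np.degrees(np.arctan(l[1]/l[0])))
E
```

```text
t 1.35 p [0.4873 0.1711 0.1368] yaw 170.76 tilt 0.35 w 0.0853 F [-1.8  0.6 -0.5] q [  6.2  25.1  89.4  -0.1  65.9 -74.5]
shift [-1.000e-02  2.800e-01  1.148e+01] turn -0.11
[287.9 133. ]
[320.6 342.9]
[287.8 213.9]
arm pts 1401
[0.4845 0.1759 0.0338]
[ 0.976913   -0.21363752  0.48450035  0.17585687] -12.335606
```

View pics/w1.png

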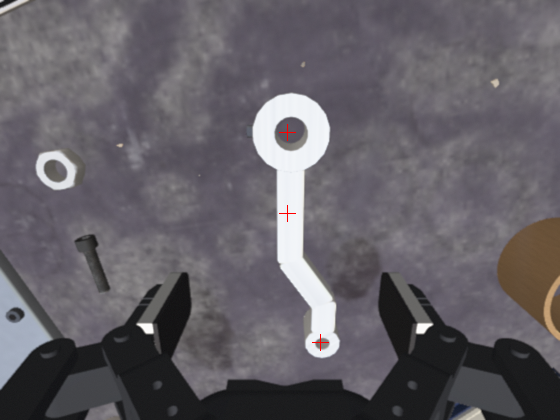

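The wrist view confirms the lever. The boss rim is at about (291,132), the eye at (321,343), and the arm runs near u=290. My predicted marks are within 3 px. I'll refine from this view now the arm is at rest.

```bash
cat > wl.py <<'E'
from h import *
c=cam('wrist'); im,d=get_image('wrist'); P=cloud(c,d)
def ell(X,z,r):
    "rim circle at world height z: bright-blob outer contour of points above z-3mm within r of X, back on the plane"
    m=((abs(P[:,:,2]-z)<.003)&(np.hypot(P[:,:,0]-X[0],P[:,:,1]-X[1])<r+.012)&(d>0)).astype(np.uint8)
    cs,_=cv2.findContours(m,cv2.RETR_EXTERNAL,cv2.CHAIN_APPROX_NONE); k=max(cs,key=cv2.contourArea).reshape(-1,2)
    W=ray(c,k,z)[:,:2]; W=W[abs(np.hypot(*(W-X[:2]).T)-r)<.006]
    A=np.c_[2*W,np.ones(len(W))]; s=np.linalg.lstsq(A,(W**2).sum(1),rcond=None)[0]
    return s[:2],np.sqrt(s[2]+s[0]**2+s[1]**2),len(W)
E
python3 - <<'E'
from wl import *
a=ell(np.array([.429,.184]),.04,.026); b=ell(np.array([.606,.183]),.034,.015); print(a,b); print(frame(a[0],b[0]))
print('hand px',frame(ray(c,[291,132.5],.04)[0],ray(c,[321.5,343],.034)[0]))
E
python3 go.py .4872 .1737 .022 -9.13
```

```text
(array([0.42970039, 0.18489021]), np.float64(0.025177078439218833), 218) (array([0.60442082, 0.18432217]), np.float64(0.015315744941294153), 82)
(array([0.48667654, 0.17538349]), np.float64(-9.27655347944823), np.float64(0.17472134792730573))
hand px (array([0.488707  , 0.17619121]), np.float64(-9.469446661280864), np.float64(0.1790404783836714))
t 1.45 p [0.4878 0.1726 0.1402] yaw 170.89 tilt 0.06 w 0.0854 F [ 0.2 -0.6  0. ] q [  6.4  24.8  89.2  -0.1  66.  -74.5]
shift [ 0.08  0.11 11.82] turn 0.02
```

Request:
apply_moves([
  {"tx": 0.1,"ty": 0.28,"tz": 3,"turn": 0.2,"jaw": 1},
  {"tx": 0.1,"ty": 0.28,"tz": 6,"turn": 0.2,"jaw": 1},
  {"tx": 0.1,"ty": 0.28,"tz": 8.5,"turn": 0.2,"jaw": 1},
  {"tx": 0.1,"ty": 0.28,"tz": 10.3,"turn": 0.2,"jaw": 1},
  {"tx": 0.1,"ty": 0.28,"tz": 11.2,"turn": 0.2,"jaw": 1},
])

```text
time_s: 1.87
position: [0.4867, 0.1762, 0.0276]
tool_rot: [[-0.987, 0.16, -0.001], [0.16, 0.987, -0.001], [0.001, -0.001, -1.0]]
ft_force: [-0.4, 0.0, 0.2]
grip_width: 0.0855
```

```bash
python3 go.py .4872 .1755 .022 -9.3
```

```text
t 1.87 p [0.4867 0.1762 0.0276] yaw 170.78 tilt 0.09 w 0.0855 F [-0.4  0.   0.2] q [  6.8  34.4  95.9  -0.1  49.8 -73.9]
shift [-0.07 -0.06  0.56] turn 0.08
```

Request:
apply_moves([
  {"tx": -0.07,"ty": -0.06,"tz": 0.3,"turn": 0,"jaw": 1},
  {"tx": -0.07,"ty": -0.06,"tz": 0.56,"turn": 0,"jaw": 0.6},
  {"tx": -0.07,"ty": -0.06,"tz": 0.56,"turn": 0,"jaw": 0.1},
  {"tx": -0.07,"ty": -0.06,"tz": 0.56,"turn": 0,"jaw": -0.3},
  {"tx": -0.07,"ty": -0.06,"tz": 0.56,"turn": 0,"jaw": -0.5},
], squeeze=30)

```text
time_s: 2.28
position: [0.4877, 0.1756, 0.023]
tool_rot: [[-0.987, 0.16, 0.0], [0.16, 0.987, -0.001], [-0.001, -0.001, -1.0]]
ft_force: [0.1, -0.1, 0.1]
grip_width: 0.039
```

Request:
apply_moves([
  {"tx": 0,"ty": 0,"tz": 0,"turn": 0,"jaw": -0.7},
  {"tx": 0,"ty": 0,"tz": 0,"turn": 0,"jaw": -1},
  {"tx": 0,"ty": 0,"tz": 0,"turn": 0,"jaw": -1},
  {"tx": 0,"ty": 0,"tz": 0,"turn": 0,"jaw": -1},
  {"tx": 0,"ty": 0,"tz": 0,"turn": 0,"jaw": -1},
], squeeze=80)

```text
time_s: 2.7
position: [0.4881, 0.1756, 0.024]
tool_rot: [[-0.987, 0.16, 0.002], [0.16, 0.987, -0.001], [-0.002, -0.0, -1.0]]
ft_force: [-1.5, -1.3, 6.4]
grip_width: 0.0187
```

```bash
python3 go.py .4872 .1755 .022 -9.3
```

```text
t 2.7 p [0.4881 0.1756 0.024 ] yaw 170.78 tilt 0.12 w 0.0187 F [-1.5 -1.3  6.4] q [  6.7  34.7  96.   -0.1  49.2 -74. ]
shift [ 0.08 -0.02  0.2 ] turn 0.08
```

Request:
apply_moves([
  {"tx": 0,"ty": 0,"tz": -0.7,"turn": 0,"jaw": -1},
  {"tx": 0,"ty": 0,"tz": -2,"turn": 0,"jaw": -1},
  {"tx": 0,"ty": 0,"tz": -4,"turn": 0,"jaw": -1},
  {"tx": 0,"ty": 0,"tz": -5.5,"turn": 0,"jaw": -1},
  {"tx": 0,"ty": 0,"tz": -6.2,"turn": 0,"jaw": -1},
], squeeze=100)

```text
time_s: 3.12
position: [0.4883, 0.1757, 0.0879]
tool_rot: [[-0.987, 0.16, 0.004], [0.16, 0.987, -0.0], [-0.004, 0.0, -1.0]]
ft_force: [0.7, 0.3, -4.6]
grip_width: 0.0185
```

Request:
apply_moves([
  {"tx": 0,"ty": 0,"tz": -1.5,"turn": 0,"jaw": -1},
  {"tx": 0,"ty": 0,"tz": -3,"turn": 0,"jaw": -1},
  {"tx": 0,"ty": 0,"tz": -5,"turn": 0,"jaw": -1},
  {"tx": 0,"ty": 0,"tz": -6,"turn": 0,"jaw": -1},
  {"tx": 0,"ty": 0,"tz": -6,"turn": 0,"jaw": -1},
])

```text
time_s: 3.53
position: [0.4886, 0.1758, 0.1496]
tool_rot: [[-0.987, 0.16, 0.007], [0.16, 0.987, -0.0], [-0.007, 0.001, -1.0]]
ft_force: [-0.8, -0.7, -4.5]
grip_width: 0.0181
```

```bash
python3 go.py .5159 -.1302 .145 12.07; cat > lev.py <<'E'
# lever in the hand, seen by the wrist camera: plane tilt of boss top, bore and eye in tool frame
from h import *
def look(name):
    s=telemetry.observe(); R,p=s['tool_rot'],s['position']
    c=cam('wrist'); im,d=get_image('wrist'); P=(cloud(c,d)-p)@R
    m=(im.min(2)>150)&(d>0)&(P[:,:,2]>-.03)&(P[:,:,2]<.03)&(abs(P[:,:,1])<.07)&(abs(P[:,:,0])<.16)
    cv2.imwrite(f'pics/{name}.png',im[:,:,::-1]); return s,c,im,d,P,m
E
python3 - <<'E'
from lev import *
s,c,im,d,P,m=look('w2')
mm=m.astype(np.uint8)*255
n,l,st,ce=cv2.connectedComponentsWithStats(mm); 
for i in range(1,n):
    if st[i,4]>80: print(st[i],ce[i].round(1),np.median(P[l==i],0).round(4))
E
```

```text
t 3.53 p [0.4886 0.1758 0.1496] yaw 170.79 tilt 0.41 w 0.0181 F [-0.8 -0.7 -4.5] q [  6.7  24.2  88.4  -0.1  67.  -74. ]
shift [ -7.59 -29.77   0.48] turn -21.28
[  210    89   151   296 20807] [284.6 209.2] [ 0.049   0.0005 -0.0155]
```

View pics/w2.png

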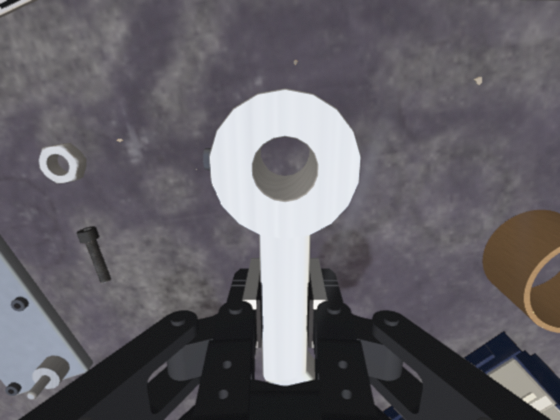

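The lever is held and looks level. The boss is at (285,165) with its bore rim at (285,169), and the arm sits between the pads. Next I'll measure its pose in the hand and work out the transit.

```bash
cat > inhand.py <<'E'
from lev import *
def inhand(name='tmp'):
    s,c,im,d,P,m=look(name); R,p=s['tool_rot'],s['position']
    W=P@R.T+p
    b=m&(P[:,:,0]>.02)
    # boss top: highest layer near the expected axis (59 mm along tool +x)
    bt=b&(np.hypot(P[:,:,0]-.059,P[:,:,1])<.032); Q=W[bt]; h=np.percentile(Q[:,2],70); bt&=abs(W[:,:,2]-h)<.004
    Q=W[bt]; q0=Q.mean(0); n=np.linalg.svd(Q-q0,full_matrices=False)[2][2]; n*=np.sign(n[2])
    k=cv2.findContours(bt.astype(np.uint8),cv2.RETR_EXTERNAL,cv2.CHAIN_APPROX_NONE)[0]; k=max(k,key=cv2.contourArea).reshape(-1,2)
    w=ray(c,k,q0[2]); t=(w-p)@R; w=w[t[:,0]>.045][:,:2]   # keep rim away from the arm
    A=np.c_[2*w,np.ones(len(w))]; f=np.linalg.lstsq(A,(w**2).sum(1),rcond=None)[0]; r=np.sqrt(f[2]+f[0]**2+f[1]**2)
    a=m&(P[:,:,0]>.0)&(P[:,:,0]<.03)&(abs(P[:,:,1])<.02); l=cv2.fitLine(W[a][:,:2].astype(np.float32),cv2.DIST_L2,0,.01,.01).ravel()
    boss=np.r_[f[:2],q0[2]-.04]
    print('boss world',boss.round(4),'r',r.round(4),'in tool',((boss-p)@R).round(4),'normal',n.round(4),'tilt deg',np.degrees(np.arccos(n[2])).round(2),'arm yaw',np.degrees(np.arctan(l[1]/l[0])).round(2),'toolyaw-180',(np.degrees(np.arctan2(R[1,0],R[0,0]))%360-180).round(2))
    return boss,n,im
if __name__=='__main__': inhand()
E
python3 inhand.py; python3 go.py .5159 -.1302 .145 12.07
```

```text
boss world [0.4296 0.1856 0.1238] r 0.0251 in tool [0.0594 0.0004 0.0241] normal [-4.3e-03 -2.0e-04  1.0e+00] tilt deg 0.25 arm yaw -9.37 toolyaw-180 -9.22
t 3.63 p [0.4876 0.1757 0.1473] yaw 170.78 tilt 0.17 w 0.0179 F [-0.2  0.8 -5.3] q [  6.7  24.3  88.6  -0.1  66.9 -74. ]
shift [ -7.69 -29.74   0.25] turn -21.29
```

Request:
apply_moves([
  {"tx": -0.3,"ty": -1,"tz": 0,"turn": -0.7,"jaw": -1},
  {"tx": -0.7,"ty": -3,"tz": 0,"turn": -2.1,"jaw": -1},
  {"tx": -1.4,"ty": -5.5,"tz": 0,"turn": -4,"jaw": -1},
  {"tx": -2,"ty": -8,"tz": 0,"turn": -5.7,"jaw": -1},
  {"tx": -2.6,"ty": -10,"tz": 0,"turn": -7,"jaw": -1},
])

```text
time_s: 4.05
position: [0.4965, 0.0714, 0.1459]
tool_rot: [[-0.999, 0.037, 0.0], [0.037, 0.999, -0.001], [-0.0, -0.001, -1.0]]
ft_force: [1.3, -0.1, -5.2]
grip_width: 0.0181
```

```bash
python3 go.py .5159 -.1302 .145 12.07
```

```text
t 4.05 p [0.4965 0.0714 0.1459] yaw 177.86 tilt 0.03 w 0.0181 F [ 1.3 -0.1 -5.2] q [ -5.4  23.   91.2  -0.   65.7 -93.2]
shift [ -2.69 -20.07   0.1 ] turn -14.21
```

Request:
apply_moves([
  {"tx": -0.3,"ty": -2,"tz": 0,"turn": -1.5,"jaw": -1},
  {"tx": -0.6,"ty": -4.5,"tz": 0,"turn": -3.2,"jaw": -1},
  {"tx": -0.9,"ty": -7,"tz": 0,"turn": -5,"jaw": -1},
  {"tx": -1.2,"ty": -9,"tz": 0,"turn": -6.5,"jaw": -1},
  {"tx": -1.4,"ty": -11,"tz": 0,"turn": -7.8,"jaw": -1},
])

```text
time_s: 4.47
position: [0.5058, -0.0402, 0.1446]
tool_rot: [[-0.995, -0.099, -0.002], [-0.099, 0.995, 0.0], [0.002, 0.0, -1.0]]
ft_force: [-0.0, -0.1, -5.3]
grip_width: 0.0186
```

```bash
python3 go.py .5159 -.1302 .145 12.07
```

```text
t 4.47 p [ 0.5058 -0.0402  0.1446] yaw -174.29 tilt 0.14 w 0.0186 F [-0.  -0.1 -5.3] q [ -17.9   23.7   90.3   -0.    66.1 -113.6]
shift [-0.11 -9.06 -0.05] turn -6.36
```

Request:
apply_moves([
  {"tx": 0,"ty": -2.5,"tz": 0,"turn": -1.8,"jaw": -1},
  {"tx": -0.1,"ty": -5,"tz": 0,"turn": -3.5,"jaw": -1},
  {"tx": -0.1,"ty": -7,"tz": 0,"turn": -5,"jaw": -1},
  {"tx": -0.1,"ty": -8.4,"tz": 0,"turn": -6,"jaw": -1},
  {"tx": -0.1,"ty": -9.1,"tz": 0,"turn": -6.4,"jaw": -1},
])

```text
time_s: 4.88
position: [0.5154, -0.1322, 0.143]
tool_rot: [[-0.978, -0.209, -0.005], [-0.209, 0.978, 0.001], [0.004, 0.002, -1.0]]
ft_force: [0.2, -0.8, -4.4]
grip_width: 0.0186
```

Request:
apply_moves([
  {"tx": 0,"ty": 0,"tz": 0,"turn": 0,"jaw": -1},
  {"tx": 0,"ty": 0,"tz": 0,"turn": 0,"jaw": -1},
])

```text
time_s: 5.05
position: [0.5149, -0.1318, 0.1419]
tool_rot: [[-0.978, -0.208, -0.007], [-0.208, 0.978, 0.002], [0.006, 0.004, -1.0]]
ft_force: [0.3, -0.0, -5.1]
grip_width: 0.0186
```

```bash
python3 go.py .5159 -.1302 .104 12.07; python3 inhand.py; python3 - <<'E'
from h import *
for n in ['top','scene','wrist']:
    c=cam(n); im,d=get_image(n); np.savez(n+'1.npz',im=im,d=d)
    for X in [[.4582,-.1425,.06],[.6235,-.0785,.05]]: print(n,proj(c,X).round(1))
    o=im[:,:,::-1]
    if n=='wrist': W=o
    else:
        u,v=proj(c,[.54,-.11,.1])[0].astype(int); k=cv2.resize(o[max(v-55,0):v+55,u-70:u+70],(400,314),interpolation=cv2.INTER_CUBIC)
        W2=k if n=='top' else np.hstack([W2,k])
W=cv2.resize(W,(373,280)); cv2.imwrite('pics/pos.png',np.vstack([W2,np.hstack([W,np.zeros((280,427,3),np.uint8)])]))
E
```

```text
t 5.05 p [ 0.5149 -0.1318  0.1419] yaw -168.0 tilt 0.41 w 0.0186 F [ 0.3 -0.  -5.1] q [-2.710e+01  2.610e+01  8.660e+01 -1.000e-01  6.780e+01 -1.291e+02]
shift [-0.16  0.13  3.79] turn -0.07
boss world [ 0.4571 -0.1439  0.1183] r 0.0251 in tool [0.0589 0.0002 0.0241] normal [ 0.007  -0.0019  1.    ] tilt deg 0.41 arm yaw 12.44 toolyaw-180 12.0
top [[295.7 248.4]]
top [[267.3 174.2]]
scene [[237.7 242.2]]
scene [[289.5 210.5]]
wrist [[285.2 137.3]]
wrist [[319. 353.]]
```

View pics/pos.png

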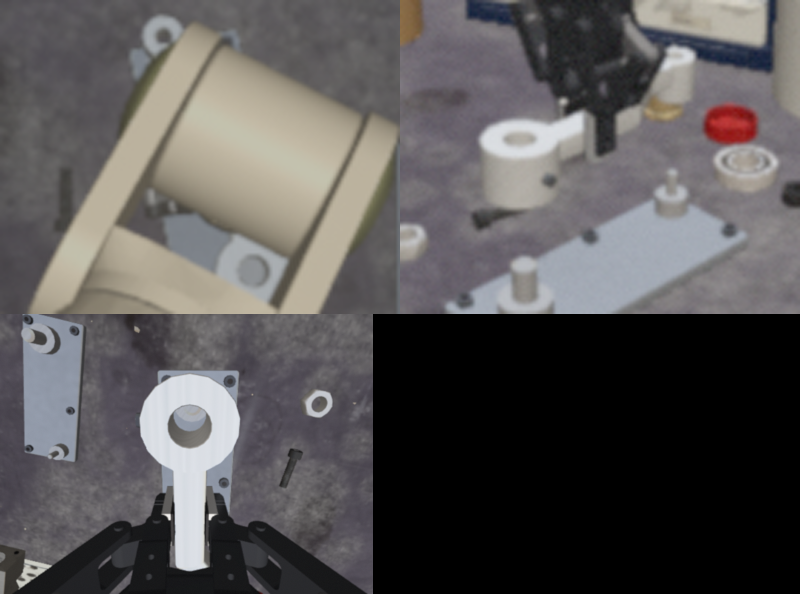

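The wrist view shows the pin's top through the bore at about (285,147) full-scale. The scene view shows the lever level and well above the pin and dowel. I'll correct the offset and lower it.

Request:
apply_moves([
  {"tx": -0.1,"ty": 0.1,"tz": 0.7,"turn": -0.1,"jaw": -1},
  {"tx": -0.15,"ty": 0.13,"tz": 1.7,"turn": -0.1,"jaw": -1},
  {"tx": -0.15,"ty": 0.13,"tz": 2.7,"turn": -0.1,"jaw": -1},
  {"tx": -0.15,"ty": 0.13,"tz": 3.3,"turn": -0.1,"jaw": -1},
  {"tx": -0.15,"ty": 0.13,"tz": 3.5,"turn": -0.1,"jaw": -1},
])

```text
time_s: 5.67
position: [0.5157, -0.1291, 0.1063]
tool_rot: [[-0.977, -0.212, -0.008], [-0.212, 0.977, 0.003], [0.007, 0.004, -1.0]]
ft_force: [-0.7, -1.5, -4.6]
grip_width: 0.0185
```

```bash
python3 go.py .5159 -.1302 .104 12.07; python3 inhand.py
```

```text
t 5.67 p [ 0.5157 -0.1291  0.1063] yaw -167.78 tilt 0.46 w 0.0185 F [-0.7 -1.5 -4.6] q [-2.68e+01  2.87e+01  8.90e+01 -1.00e-01  6.27e+01 -1.29e+02]
shift [ 0.01 -0.11  0.23] turn 0.15
boss world [ 0.458  -0.1414  0.0826] r 0.0251 in tool [0.0589 0.0002 0.0241] normal [ 0.0075 -0.0029  1.    ] tilt deg 0.46 arm yaw 12.28 toolyaw-180 12.22
```

Request:
apply_moves([
  {"tx": 0,"ty": -0.1,"tz": 0.2,"turn": 0.1,"jaw": -1},
  {"tx": 0,"ty": -0.1,"tz": 0.2,"turn": 0.1,"jaw": -1},
  {"tx": 0,"ty": -0.1,"tz": 0.2,"turn": 0.1,"jaw": -1},
  {"tx": 0,"ty": -0.1,"tz": 0.2,"turn": 0.1,"jaw": -1},
  {"tx": 0,"ty": -0.1,"tz": 0.2,"turn": 0.1,"jaw": -1},
])

```text
time_s: 6.13
position: [0.5162, -0.1303, 0.1049]
tool_rot: [[-0.978, -0.21, -0.006], [-0.21, 0.978, 0.002], [0.006, 0.003, -1.0]]
ft_force: [0.3, -0.5, -4.0]
grip_width: 0.0181
```

```bash
python3 go.py .5159 -.1302 .104 12.07; python3 - <<'E'
from inhand import *
boss,n,im=inhand()
s=telemetry.observe(); R,p=s['tool_rot'],s['position']
yaw=np.radians(np.degrees(np.arctan2(R[1,0],R[0,0]))+180); C,S=np.cos(yaw),np.sin(yaw)
eye=boss[:2]+np.array([[C,-S],[S,C]])@[.175,.028]
print('eye est',eye.round(4),'err bore',np.hypot(*(boss[:2]-[.4582,-.1425])).round(4),'err eye',np.hypot(*(eye-[.6235,-.0785])).round(4))
W=im[50:280,160:420,::-1]
c=cam('scene'); im2,d2=get_image('scene'); ct=cam('top'); imt,dt=get_image('top')
# eye top face from both cameras' depth
for nm,cc,dd in (('scene',c,d2),('top',ct,dt)):
    Q=cloud(cc,dd)[dd>0]; e=np.r_[eye,boss[2]+.034]
    q=Q[(np.hypot(Q[:,0]-e[0],Q[:,1]-e[1])<.03)&(abs(Q[:,2]-e[2])<.008)&((Q[:,0]-e[0])>-.02)]
    if len(q)>8: (x,y),r=cv2.minEnclosingCircle(q[:,:2].astype(np.float32)*1000); print(nm,'eye top',len(q),q.mean(0).round(4),round(x,1),round(y,1),round(r,1))
u,v=proj(c,[.54,-.11,.08])[0].astype(int)
k=cv2.resize(im2[v-50:v+60,u-70:u+70,::-1],(440,346),interpolation=cv2.INTER_CUBIC)
cv2.imwrite('pics/fin.png',np.hstack([cv2.resize(W,(350,346)),k]))
E
```

```text
t 6.13 p [ 0.5162 -0.1303  0.1049] yaw -167.89 tilt 0.39 w 0.0181 F [ 0.3 -0.5 -4. ] q [-2.69e+01  2.88e+01  8.90e+01 -1.00e-01  6.25e+01 -1.29e+02]
shift [0.03 0.02 0.09] turn 0.04
boss world [ 0.4584 -0.1424  0.0812] r 0.0251 in tool [0.0589 0.0002 0.0241] normal [ 0.0068 -0.001   1.    ] tilt deg 0.39 arm yaw 12.51 toolyaw-180 12.11
eye est [ 0.6237 -0.0783] err bore 0.0002 err eye 0.0002
scene eye top 80 [ 0.6227 -0.0839  0.1119] 620.1 -81.9 19.5
top eye top 106 [ 0.6246 -0.0784  0.114 ] 622.3 -80.7 15.5
```

View pics/fin.png

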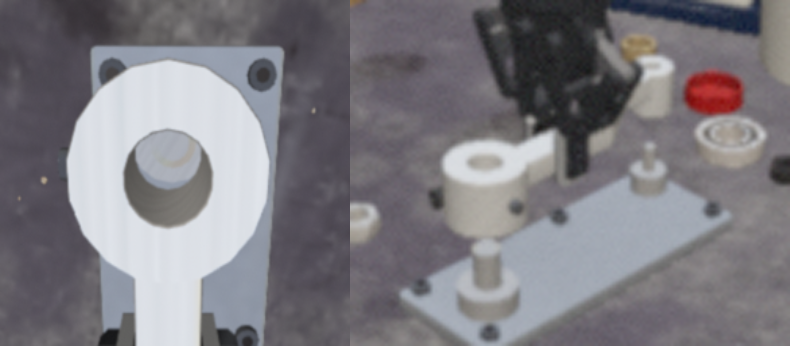

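The left crop shows the pin's top centred across the bore. The right crop shows the boss above the pin and the eye above the dowel, level and clear. I'll let it settle, check that it is at rest and hand it in.

Request:
apply_moves([
  {"tx": 0,"ty": 0,"tz": 0,"turn": 0,"jaw": -1},
  {"tx": 0,"ty": 0,"tz": 0,"turn": 0,"jaw": -1},
  {"tx": 0,"ty": 0,"tz": 0,"turn": 0,"jaw": -1},
  {"tx": 0,"ty": 0,"tz": 0,"turn": 0,"jaw": -1},
  {"tx": 0,"ty": 0,"tz": 0,"turn": 0,"jaw": -1},
])

```text
time_s: 6.7
position: [0.5162, -0.1303, 0.1048]
tool_rot: [[-0.978, -0.21, -0.007], [-0.21, 0.978, 0.002], [0.006, 0.004, -1.0]]
ft_force: [0.2, -0.0, -4.4]
grip_width: 0.0188
```

```bash
python3 go.py .5159 -.1302 .104 12.07; python3 inhand.py; python3 go.py .5159 -.1302 .104 12.07; python3 - <<'E'
from h import *
print(telemetry.observe()['qvel'].round(2)); P=telemetry.observe()['position']
if abs(P-[.516,-.1302,.104]).max()<.004: close_job(); print('closed')
E
```

```text
t 6.7 p [ 0.5162 -0.1303  0.1048] yaw -167.88 tilt 0.4 w 0.0188 F [ 0.2 -0.  -4.4] q [-2.69e+01  2.89e+01  8.91e+01 -1.00e-01  6.25e+01 -1.29e+02]
shift [0.03 0.01 0.08] turn 0.05
boss world [ 0.4584 -0.1424  0.0811] r 0.0251 in tool [0.0589 0.0002 0.0241] normal [ 0.007  -0.0014  1.    ] tilt deg 0.41 arm yaw 12.35 toolyaw-180 12.12
t 6.75 p [ 0.5162 -0.1303  0.1048] yaw -167.89 tilt 0.41 w 0.0184 F [-0.1  0.7 -4.7] q [-2.69e+01  2.89e+01  8.91e+01 -1.00e-01  6.25e+01 -1.29e+02]
shift [0.02 0.01 0.08] turn 0.04
[ 0.    0.   -0.05  0.03  0.01  0.07]
the job is handed in; nothing more can be done
closed
```

The lever was gripped at its balance point, carried level to the larger fixture and handed in at about 6.8 s, still held there at rest. `close_job` gives no verdict, so these are my own last checks:

- **Grip:** the boss sat 58.9 mm along the arm from the tool (nominal 59), so the grip is on the balance point. The wrist carried a steady load of about 4.5 N.
- **Level and at rest:** the tilt was about 0.4°, and the position did not change between the last readings.
- **Alignment:** the bore came out about 0.2 mm from the pin axis and the eye about 0.2 mm from the dowel axis. The eye position comes from the boss position and the tool's yaw, because the wrist camera could not see the eye. My fixture position is only good to 2–3 mm, because the top and scene cameras differed by that much.
- **Clearance:** the bore's mouth was about 21 mm above the pin's top. I saw no sign of contact with the fixture.

**Disagreements:** direct depth fits of the eye were rougher. The top camera placed it 0–3 mm from the dowel axis, and the scene camera 5–6 mm, with gripper points mixed in; all are inside the 11 mm limit. The finger opening read 18–19 mm on the 20 mm arm. No other parts were touched as far as I could see, but I did not re-measure their positions.

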